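# Check a valve lifter's face under the loupe

### The arm

A 6-joint arm with a two-finger parallel gripper is mounted at the origin on the work surface. World frame = base frame: x ahead of the robot, y to its left, z up, the work surface at z = 0. Lengths are in m, angles in rad, forces in N, time in s.
With the tool pointing down it reaches from about 0.35 to 0.775 m from the base axis. Payload 7.3 kg.
Tool frame: the origin (TCP) lies between the finger pads, 19 mm behind the fingertips; this is the grasp point; z points along the fingers, y is the line along which they close (so a half turn about z gives the same grasp; the last joint's range is limited). The gripper opens to 92 mm and grips with 3 to 60 N. Pads are 19 mm wide; open, the fingers measure 130 mm over their backs; the gripper's body (75 mm by 190 mm) begins 47 mm behind the grasp point.
Start: joints at [-1.274, 0.342, 1.524, -0, 1.275, -0.146], TCP at [0.225, -0.474, 0.246] pointing down, gripper open.
Joint ranges: [-2.53, 2.53], [-0.77, 2.02], [0.04, 2.7], [-1, 4.14], [0.28, 2.66], [-3.11, 3.11]. Speed limits (rad/s): [2.57, 2.57, 3.14, 3.14, 3.14, 3.14].

### API

Orientations are given as [roll, pitch, yaw] about the fixed x, y, z axes, in that order (R = Rz(yaw) Ry(pitch) Rx(roll)).
In Python, from cell import observe, cams, robot, models gives the robot as it stands.
- The arm moves only by the shell command python3 -m jog 'ROWS' [FORCE]. ROWS is JSON, a list of rows, each a list of 3 entries, a list of its own where there are three numbers: the shift along the tool's x, y, z each as a share of 0.4 m, from -1 to 1, then the turn about the tool's z as a share of pi rad, from -1 to 1, then the closure, from 0 (fully open) to 1 (shut). In form: [[[x, y, z], turn, jaw], ...]. A call has 1 to 12 rows; each row is the pose to reach, as a shift and turn from the pose commanded when the call began, along the tool's axes at that moment, turning the shorter way round; what a row does not reach only later rows make up. A row lasts 1/8 s, in which the tool goes at most 62.5 mm and 10.7 degrees, less where a joint would pass 70% of its speed; a pose out of reach is approached as far as the arm can. A call with a number of a shift or a turn outside -1 to 1 is refused whole. A call with a gripper value outside its range is refused whole. The fingers move at their own pace and stop on an object; FORCE is the grip in N (left out, the last holds). Time passes only in rows, so rows that repeat a pose let the fingers close. It gives the time, the measured TCP pose, the force, the opening and the grip force at its end, in the units of the state.
- observe(): the state, without advancing time (a new reading comes with each control period).
- cams.read_camera(name): name is "side" or "top" or "wrist"; returns the picture (420x560x3 uint8, red, green, blue); there is no depth.
- cams.camera_model(name): a dict with "camera_matrix" (3x3 intrinsics, pixels), "pose" (4x4, takes a point from camera to world coordinates). Camera axes: x right, y down, z forward; pixel columns grow to the right and rows downward; lengths in m; the calibration is good to about 2 mm. A picture is of the moment at which its call begins: read the wrist's pose just before it. camera_model takes no time and is no camera call; for the wrist camera it gives the pose at the moment of the call.
- robot.hand_in(): hands the job in; it is judged then, once.
Trained networks look in the newest picture that a camera, given by its name, has taken for a name from the list of things; names that differ only in an ending like _2 or _b are one class to them, and where a whole thing is asked for, a point or a joint stands for the part that bears it (a point fixed in the world has none). Each returns a list of dicts, best first, with "confidence" (0 to 1); they miss things now and then, are a little off and sometimes report something else, mostly with a low value. They report only what shows in the picture. A call takes as long as a camera call.
- models.find_in(target, camera): "position" ([x, y, z] in m, in world coordinates, good to about 4 mm: the middle of the surface that is visible of it).
- models.pinpoint(target, camera): "position" ([x, y, z] in m, in world coordinates, good to about 4 mm: a listed point, or the origin of a listed thing).
The state is a dict: "time": time; "qpos": joint angles; "qvel": joint speeds; "joint_efforts": joint torques, N m; "tool_pos": TCP position; "tool_rot": TCP orientation; "contact_force": force on the tool from outside, world axes, zero at the start; "torque": the same for the moment, N m; "opening": finger opening in m; "grip_force": force on a finger pad.
Only numpy, scipy, OpenCV 4.12 (cv2) and the standard library are available. Lean on these libraries where they do the work, as an engineer would, in place of code of your own. Each camera call takes 0.05 s, during which the arm holds its last target. There are 200 camera calls.

### The job

Stand the steel valve lifter upright in the bore of the inspection block, fully down, and let go of it. Then pick up the loupe by its handle and hold it level, face up, centred over the lifter's end face, with the lens at the height shown by the pointer on the block's post. Finish while still holding the loupe steady there in the gripper, resting on nothing, and leave the pointer's setting and the other parts on the table as they are.

Things in the scene. Friction and masses are not known exactly. Their poses are not given: they have to be found in the camera images.
- block: fixed dark steel inspection block, 80 (x) x 170 (y) x 45 mm tall, origin at the centre of its underside. Bore on its -y half, gauge post on its +y half, 85 mm apart. The post: steel rod 10 mm thick at local y = +40 mm, top 150 mm above the table. A brass collar, 20 mm wide, 12 mm tall, with a black screw on its +x side, slides stiffly on the post and carries the pointer
- bore (a point): centre of the mouth of the bore, in the block's top face (45 mm above the table), at local y = -45 mm of the block. The bore is round, 26 mm across, 25 mm deep with a flat floor, with a 2 mm chamfer at the mouth. Axes as the block's, z up
- pointer_tip (a point): tip of the pointer, a flat brass finger 4 mm thick that sticks out of the collar from the post towards the bore; the tip ends 60 mm (horizontally) short of the bore's axis. Its height marks the height of the lens: 105 to 130 mm above the table, a different one each time. Axes as the block's, z up
- lifter: valve lifter: a plain steel cylinder 24 mm across and 60 mm tall, with a shallow groove (21 mm across, 28 to 37 mm above the foot) round the middle and a chamfered foot. About 0.12 kg. Stands loose and upright on the table. Origin at the centre of its foot, z up along its axis; seated, its foot is 25 mm below the mouth of the bore and 35 mm of it stand out of the block
- lifter_face (a point): centre of the lifter's upper end face, the face to be looked at, 60 mm above its foot; 80 mm above the table when seated
- loupe: hand loupe lying flat on the table, about 0.08 kg. A round steel rim 62 mm across and 14 mm tall with a glass lens, and a straight black handle, 95 mm long, 15 mm wide and 16 mm tall, that runs from 40 to 135 mm from the lens centre along the loupe's -x. Origin on the table under the centre of the lens, z up
- lens (a point): centre of the lens, 7 mm above the loupe's underside
- loupe_grip (a point): grip point on the handle, near the balance point: 70 mm from the lens centre along the loupe's -x, 8 mm above the underside. The fingers close along the loupe's y (15 mm)
- wheel_nut: bystander: domed steel wheel nut, 32 mm across and 31 mm tall, standing on the table; origin under its centre. Leave alone
- carton: bystander: closed cardboard parts carton 70 x 110 x 45 mm, origin under its centre. Leave alone
- dash_gauge: bystander: round dashboard gauge with a black dial, 84 mm across and 33 mm tall, origin under its centre. Leave alone

How it is judged:
On the way, in this order (a step that is already met when the one before it is completed fails the run):
1. the lifter stands fully down and upright in the bore, let go (horizontal distance between lifter and bore below 0.004 m and z of lifter in the frame of bore below -0.022 m and angle between lifter's own z axis and vertical below 0.08 rad and contact force between the fingers and lifter below 0.1 N), for 0.2 s.
2. the loupe is held in the fingers, clear of the table (height (world z) of lens above 0.05 m and contact force between the fingers and loupe above 1 N), for 0.2 s.
At the end, for the whole second after the job is handed in: Lifter upright (0.08 rad), foot 22 mm or more down the bore, within 4 mm of its axis, not touched. Loupe held still by its handle (tcp over 40 mm from lens), level within 0.12 rad, lens within 10 mm of the face's centre from above and 7 mm of the pointer's height, touching no block, post or lifter (all of step 1 and contact force between each of the arm, loupe and lifter below 0.1 N and z of lens in the frame of pointer_tip between -0.007 and 0.007 m and horizontal distance between lens and lifter_face below 0.01 m and angle between loupe's own z axis and vertical below 0.12 rad and linear speed of loupe below 0.02 m/s and angular speed of loupe below 0.2 rad/s and contact force between the fingers and loupe above 1 N and distance between the grasp point and lens above 0.04 m and contact force between loupe and block below 0.1 N); the arm keeps its last pose, push and grip.
It fails at once if the pointer's setting is shifted by more than 4 mm (distance of pointer_tip from where it was at the start of the episode above 0.004 m).
It fails at once if a bystander is moved by more than 20 mm (distance of any of wheel_nut, carton, dash_gauge from where it was at the start of the episode above 0.02 m).
It also fails if it takes over 59 s, if anything falls off the work surface, if the arm or the gripper's body presses on something with over 40 N, if the wrist force passes 120 N, or if a joint passes its speed limit or range.

## Working session

There is one attempt and no reset: what is moved stays moved. The work goes in short steps, Python scripts to look and compute and a shell command to move; the robot and the scene stay as the last step left them, time stands still between calls to the robot, and variables do not carry over. Pictures are saved under pics/ and viewed, at most 10 in all, crops included, and the job is handed in when it is done.

```bash
mkdir -p pics; ls; python3 - <<'E'
from cell import observe,cams,models
import cv2,numpy as np
s=observe();print({k:np.round(v,4).tolist() for k,v in s.items()})
for c in ["top","side"]:
    im=cams.read_camera(c);cv2.imwrite(f"pics/{c}0.png",im[:,:,::-1])
    m=cams.camera_model(c);print(c,np.round(m["camera_matrix"],1).tolist(),np.round(m["pose"],3).tolist())
    for t in ["block","bore","pointer_tip","lifter","lifter_face","loupe","lens","loupe_grip","wheel_nut","carton","dash_gauge"]:
        r=models.pinpoint(t,c);print(t,[(np.round(d["position"],3).tolist(),round(d["confidence"],2)) for d in r[:2]])
print(observe()["time"])
E
```

```text
pics
{'time': 0.0, 'qpos': [-1.274, 0.3427, 1.525, -0.0, 1.2754, -0.146], 'qvel': [-0.001, -0.0011, -0.0006, 0.0007, 0.0026, 0.0002], 'joint_efforts': [-0.0, -43.1249, -24.4221, 0.0718, 0.0559, -0.0001], 'tool_pos': [0.2249, -0.474, 0.2449], 'tool_rot': [-3.1401, -0.0002, 0.4428], 'contact_force': [0.3402, -0.3858, 0.0527], 'torque': [-0.0177, -0.0004, 0.0217], 'grip_force': 0.0, 'opening': 0.0918}
top [[488.6, 0.0, 274.4], [0.0, 488.6, 205.1], [0.0, 0.0, 1.0]] [[-0.016, -0.987, 0.16, 0.407], [-1.0, 0.017, 0.008, 0.003], [-0.011, -0.16, -0.987, 1.213], [0.0, 0.0, 0.0, 1.0]]
block [([0.582, -0.051, -0.002], 0.73)]
bore [([0.783, -0.079, -0.001], 0.68)]
pointer_tip [([0.583, -0.031, 0.109], 0.58)]
lifter [([0.553, 0.298, 0.002], 0.56)]
lifter_face [([0.555, 0.302, 0.061], 0.41)]
loupe [([0.56, -0.283, -0.002], 0.94)]
lens [([0.56, -0.288, 0.008], 0.57)]
loupe_grip [([0.492, -0.296, 0.011], 0.7)]
wheel_nut [([0.385, -0.048, -0.003], 0.48)]
carton [([0.783, -0.078, 0.001], 0.7)]
dash_gauge [([0.755, 0.169, 0.003], 0.77)]
side [[435.3, 0.0, 279.2], [0.0, 435.3, 207.8], [0.0, 0.0, 1.0]] [[-0.685, -0.444, 0.578, 0.05], [-0.729, 0.418, -0.543, 0.521], [-0.001, -0.793, -0.609, 0.654], [0.0, 0.0, 0.0, 1.0]]
block [([0.578, -0.047, -0.003], 0.87)]
bore [([0.561, -0.089, 0.044], 0.7)]
pointer_tip [([0.756, 0.173, -0.001], 0.62), ([0.582, -0.032, 0.111], 0.41)]
lifter [([0.555, 0.301, 0.002], 0.71)]
lifter_face [([0.553, 0.302, 0.059], 0.78), ([0.577, -0.047, -0.004], 0.53)]
loupe [([0.56, -0.286, 0.002], 0.76)]
lens [([0.56, -0.286, 0.013], 0.81), ([0.753, 0.171, -0.0], 0.28)]
loupe_grip []
wheel_nut [([0.389, -0.05, -0.005], 0.57), ([0.778, -0.076, 0.003], 0.33)]
carton [([0.78, -0.073, 0.005], 0.68)]
dash_gauge [([0.754, 0.172, -0.001], 0.94)]
1.2
```

View pics/top0.png

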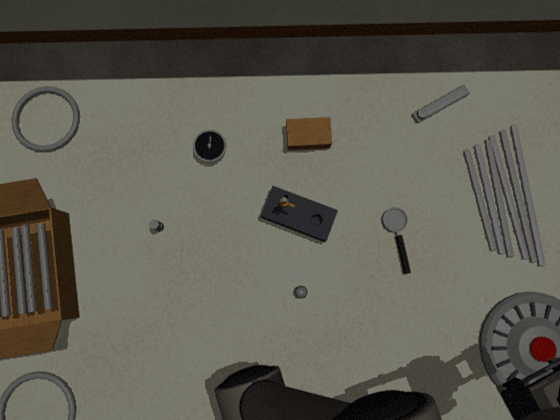

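View pics/side0.png

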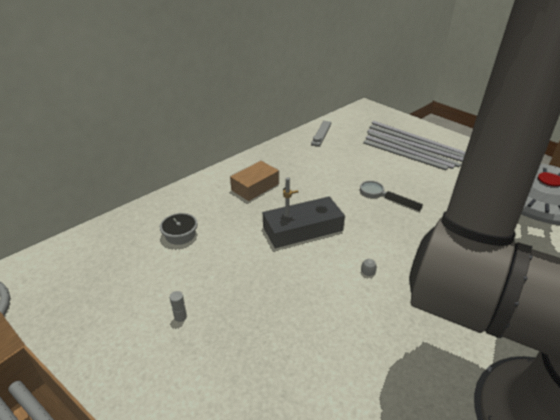

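The top view shows the loupe (rim (394,220), handle to (405,270)), block (corners ~(274,187), (337,208), (326,241), (260,220)), bore (317,219), post (284,202) and lifter (155,226). The side view shows the lifter upright at (178,306), the pointer at (290,192) and the bore at (322,210).

```bash
cat > h.py <<'E'
from cell import observe,cams,models
import numpy as np,cv2
from scipy.spatial.transform import Rotation as R
def ray(c,uv,z,m=None):
    m=m or cams.camera_model(c);P=np.array(m["pose"]);d=P[:3,:3]@np.linalg.inv(m["camera_matrix"])@[uv[0],uv[1],1]
    return P[:3,3]+d*(z-P[2,3])/d[2]
def proj(c,p,m=None):
    m=m or cams.camera_model(c);P=np.array(m["pose"]);q=np.array(m["camera_matrix"])@(P[:3,:3].T@(np.array(p)-P[:3,3]));return q[:2]/q[2]
def go(p,yaw):
    s=observe();r=R.from_euler("xyz",s["tool_rot"]);d=r.inv().apply(np.array(p)-s["tool_pos"])/0.4
    # turn about tool z (down) is -yaw
    t=(-(yaw-s["tool_rot"][2])+np.pi/2)%np.pi-np.pi/2
    print("shift",np.round(d,4).tolist(),"turn",round(t/np.pi,4),"pos",np.round(s["tool_pos"],4),"rot",np.round(s["tool_rot"],4),"q",np.round(s["qpos"],2),"t",s["time"])
E
python3 - <<'E'
from h import *
c=[ray("top",u,.045) for u in [(274,187),(337,208),(326,241),(260,220)]]
print(np.round(c,3).tolist())
print("yaw", np.arctan2(*( (c[0]-c[1]+c[3]-c[2])[[1,0]]))-np.pi/2)
print("bore",ray("top",(317,219),.045),"lifter",ray("top",(153,222),.06))
a,b=ray("top",(394,220),.007),ray("top",(405,271),.012);print("loupe yaw",np.arctan2(*(a-b)[[1,0]]),a)
s=observe();T=np.eye(4);T[:3,:3]=R.from_euler("xyz",s["tool_rot"]).as_matrix();T[:3,3]=s["tool_pos"]
m=cams.camera_model("wrist");print(np.round(np.linalg.inv(T)@m["pose"],3),np.round(m["camera_matrix"],0).tolist())
E
```

```text
[[0.641, 0.013, 0.045], [0.587, -0.138, 0.045], [0.507, -0.109, 0.045], [0.561, 0.048, 0.045]]
yaw -0.3358385403321924
bore [ 0.56065828 -0.08914858  0.045     ] lifter [0.55816998 0.30297719 0.06      ]
loupe yaw 0.1468135481493101 [ 0.55989145 -0.28305683  0.007     ]
[[-0.    -0.967 -0.255  0.069]
 [ 1.    -0.    -0.    -0.001]
 [ 0.    -0.255  0.967 -0.14 ]
 [ 0.     0.     0.     1.   ]] [[300.0, 0.0, 280.0], [0.0, 300.0, 212.0], [0.0, 0.0, 1.0]]
```

```bash
python3 -c "
from h import *
go([.54,-.13,.30],1.235)"
```

```text
shift [1.0805, -0.4405, -0.1362] turn -0.2522 pos [ 0.225  -0.4744  0.2455] rot [ 3.1415 -0.      0.4428] q [-1.27  0.34  1.52  0.    1.28 -0.15] t 1.2
```

```bash
python3 -m jog '[[[1,-0.41,-0.136],-0.252,0],[[1,-0.41,-0.136],-0.252,0],[[1,-0.41,-0.136],-0.252,0],[[1,-0.41,-0.136],-0.252,0],[[1,-0.41,-0.136],-0.252,0],[[1,-0.41,-0.136],-0.252,0],[[1,-0.41,-0.136],-0.252,0],[[1,-0.41,-0.136],-0.252,0],[[1,-0.41,-0.136],-0.252,0],[[1,-0.41,-0.136],-0.252,0],[[1,-0.41,-0.136],-0.252,0]]'
python3 - <<'E'
from h import *
m=cams.camera_model("wrist");im=cams.read_camera("wrist");cv2.imwrite("pics/w1.png",im[:,:,::-1])
for t in ["bore","pointer_tip","block"]:
    print(t,[(np.round(d["position"],4).tolist(),round(d["confidence"],2)) for d in models.pinpoint(t,"wrist")[:2]])
print("bore exp px",proj("wrist",[.561,-.089,.045],m));go([.56,.3,.2],1.235)
np.savez("w1.npz",K=m["camera_matrix"],P=m["pose"])
E
```

```text
time: 2.58
tool_pos: [0.5155, -0.1559, 0.2999]
tool_rot: [-3.141, 0.0, 1.232]
contact_force: [-0.2, 0.0, -0.5]
opening: 0.0917
grip_force: 0.0
bore [([0.5572, -0.0882, 0.0433], 0.83)]
pointer_tip []
block [([0.579, -0.0469, 0.001], 0.59)]
bore exp px [296.52585914 125.40289999]
shift [1.1106, -0.2726, 0.2498] turn -0.0005 pos [ 0.5159 -0.1553  0.3   ] rot [3.1415e+00 1.0000e-04 1.2335e+00] q [-0.43  0.33  1.39 -0.    1.42 -0.1 ] t 2.775
```

View pics/w1.png

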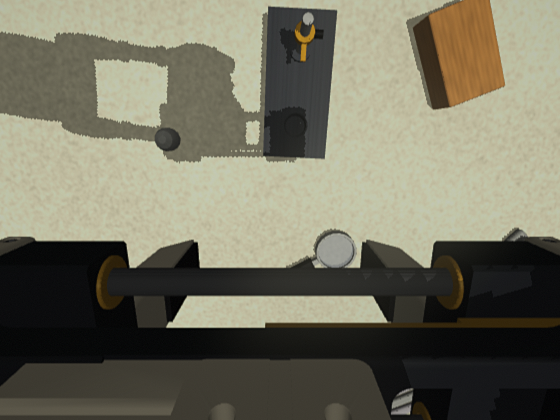

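The wrist view shows the block (corners (268,7), (337,11), (325,158)), the bore in shadow at about (294,126), the pointer tip at about (304,60) and the loupe rim at (335,250). I'll enlarge the bore and pointer together.

```bash
python3 - <<'E'
import cv2,numpy as np
w=cv2.imread("pics/w1.png")[0:170,250:350];s=cv2.imread("pics/side0.png")[165:250,250:350];t=cv2.imread("pics/top0.png")[170:255,250:350]
f=lambda a,k,g:cv2.resize((255*(a/255.)**g).astype(np.uint8),None,fx=k,fy=k,interpolation=cv2.INTER_CUBIC)
a=f(w,3.5,.45);b=np.vstack([f(s,3.5,.6),f(t,3.5,.6)])[:595];o=np.hstack([a[:594],b[:594]]);print(o.shape);cv2.imwrite("pics/crop1.png",o)
E
```

```text
(594, 700, 3)
```

View pics/crop1.png

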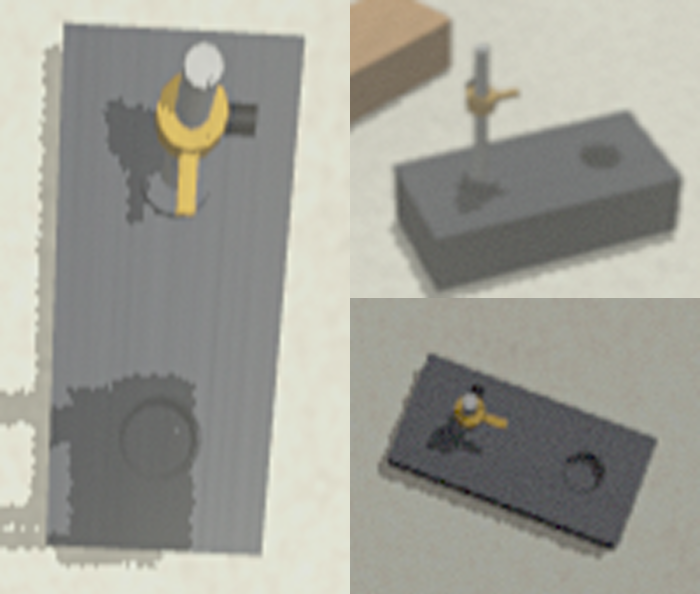

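Wrist: corners at crop (64,24), (304,37), (262,553), (47,545), bore (158,438), tip (186,214). Side: tip (517,93), bore (601,156). Top: tip (506,424), bore (585,472), post top (471,402).

```bash
cat > fit.py <<'E'
from h import *
from scipy.optimize import least_squares
d=np.load("w1.npz");W={"camera_matrix":d["K"],"pose":d["P"]}
M={"w":W,"s":cams.camera_model("side"),"t":cams.camera_model("top")}
O={"w":(0,0,250,0),"s":(350,0,250,165),"t":(350,298,250,170)}
obs=[("w",(64,24),(-40,85,45)),("w",(304,37),(40,85,45)),("w",(262,553),(40,-85,45)),("w",(47,545),(-40,-85,45)),("w",(158,438),(0,-45,45)),("w",(204,65),(0,40,150)),
("s",(601,156),(0,-45,45)),("s",(482,46),(0,40,150)),("t",(585,472),(0,-45,45)),("t",(471,402),(0,40,150)),("t",(430,355),(40,85,45)),("t",(656,437),(40,-85,45)),("t",(612,549),(-40,-85,45)),("t",(388,462),(-40,85,45)),
("w",(186,214),(0,15,None)),("s",(517,93),(0,15,None)),("t",(506,424),(0,15,None))]
def res(p,full=False):
    o=[]
    for c,u,l in obs:
        ox,oy,a,b=O[c];px=np.array([(u[0]-ox+.5)/3.5-.5+a,(u[1]-oy+.5)/3.5-.5+b])
        l=np.array([l[0],l[1],l[2] if l[2] else p[3]*1000])/1000
        q=R.from_euler("z",p[2]).apply(l)+[p[0],p[1],0]
        o.append(proj(None,q,M[c])-px)
    return np.array(o) if full else np.ravel(o)
f=least_squares(res,[.575,-.047,-.336,.115],loss="soft_l1",x_scale=[.01,.01,.1,.01]);p=f.x
print(p)
for o,r in zip(obs,res(p,True)):print(o,np.round(r,2))
print("bore",R.from_euler("z",p[2]).apply([0,-.045,.045])+[p[0],p[1],0])
E
python3 fit.py
```

```text
[ 0.57676986 -0.04637322 -0.38512003  0.11084102]
('w', (64, 24), (-40, 85, 45)) [-0.39 -0.53]
('w', (304, 37), (40, 85, 45)) [ 0.27 -0.59]
('w', (262, 553), (40, -85, 45)) [-0.17  0.85]
('w', (47, 545), (-40, -85, 45)) [-0.28  0.23]
('w', (158, 438), (0, -45, 45)) [0.66 0.21]
('w', (204, 65), (0, 40, 150)) [-0.26  0.12]
('s', (601, 156), (0, -45, 45)) [-0.57 -0.31]
('s', (482, 46), (0, 40, 150)) [-0.55  0.3 ]
('t', (585, 472), (0, -45, 45)) [-0.22 -0.02]
('t', (471, 402), (0, 40, 150)) [-0.22  0.  ]
('t', (430, 355), (40, 85, 45)) [-0.23 -0.78]
('t', (656, 437), (40, -85, 45)) [0.8  0.56]
('t', (612, 549), (-40, -85, 45)) [ 1.93 -0.58]
('t', (388, 462), (-40, 85, 45)) [-0.21 -1.04]
('w', (186, 214), (0, 15, None)) [-0.4   0.22]
('s', (517, 93), (0, 15, None)) [ 0.02 -0.31]
('t', (506, 424), (0, 15, None)) [-0.15  0.53]
bore [ 0.5598647  -0.08807712  0.045     ]
```

```bash
python3 -c "
from h import *
go([.526,.227,.22],1.186)"
```

```text
shift [0.9103, -0.2924, 0.1998] turn 0.0151 pos [ 0.5159 -0.1553  0.3   ] rot [3.1415e+00 1.0000e-04 1.2335e+00] q [-0.43  0.33  1.39 -0.    1.42 -0.1 ] t 2.775
```

```bash
python3 -m jog '[[[0.9103,-0.2924,0.1998],0.0151,0],[[0.9103,-0.2924,0.1998],0.0151,0],[[0.9103,-0.2924,0.1998],0.0151,0],[[0.9103,-0.2924,0.1998],0.0151,0],[[0.9103,-0.2924,0.1998],0.0151,0],[[0.9103,-0.2924,0.1998],0.0151,0],[[0.9103,-0.2924,0.1998],0.0151,0],[[0.9103,-0.2924,0.1998],0.0151,0],[[0.9103,-0.2924,0.1998],0.0151,0],[[0.9103,-0.2924,0.1998],0.0151,0]]'
python3 - <<'E'
from h import *
m=cams.camera_model("wrist");im=cams.read_camera("wrist");cv2.imwrite("pics/w2.png",im[:,:,::-1])
for t in ["lifter","lifter_face"]:
    print(t,[(np.round(d["position"],4).tolist(),round(d["confidence"],2)) for d in models.pinpoint(t,"wrist")[:2]])
u=proj("wrist",[.556,.301,.06],m);print(u)
np.savez("w2.npz",K=m["camera_matrix"],P=m["pose"])
x,y=np.round(u).astype(int);y0=max(y-50,0);x0=x-60
c=im[y0:y0+100,x0:x0+120,::-1];cv2.imwrite("pics/w2c.png",cv2.resize(c,None,fx=5,fy=5,interpolation=cv2.INTER_CUBIC));print(x0,y0)
E
```

```text
time: 4.03
tool_pos: [0.5264, 0.226, 0.2205]
tool_rot: [3.141, -0.0, 1.185]
contact_force: [-0.2, -0.2, -0.4]
opening: 0.0918
grip_force: 0.0
lifter [([0.5572, 0.301, -0.0011], 0.81)]
lifter_face [([0.5582, 0.3017, 0.0599], 0.71)]
[279.323906   120.41719935]
219 70
```

View pics/w2c.png

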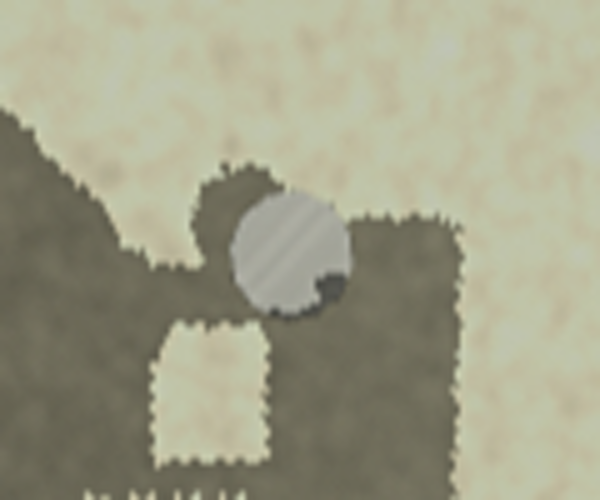

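The lifter's end face is centred at crop (292,252), which is about pixel (277,119.9) in the full image.

```bash
python3 -c "
from h import *
p=ray('wrist',(277,119.9),.06);print(p)
go([p[0],p[1],.052],1.186)"
```

```text
[0.55382991 0.30291821 0.06      ]
shift [0.2027, -0.008, 0.4209] turn -0.0001 pos [0.5262 0.2266 0.2204] rot [ 3.1410e+00 -2.0000e-04  1.1856e+00] q [ 0.27  0.45  1.43 -0.    1.26  0.66] t 4.175
```

```bash
python3 -m jog '[[[0.2027,-0.004,0.05],0,0],[[0.2027,-0.004,0.05],0,0],[[0.2027,-0.004,0.2],0,0.3],[[0.2027,-0.004,0.3],0,0.4],[[0.2027,-0.004,0.421],0,0.4],[[0.2027,-0.004,0.421],0,0.5],[[0.2027,-0.004,0.421],0,0.7],[[0.2027,-0.004,0.421],0,0.8],[[0.2027,-0.004,0.421],0,0.9],[[0.2027,-0.004,0.421],0,1],[[0.2027,-0.004,0.421],0,1],[[0.2027,-0.004,0.421],0,1]]' 25; python3 -m jog '[[[0,0,0],0,1],[[0,0,0],0,1],[[0,0,-0.25],0,1],[[0,0,-0.25],0,1],[[0,0,-0.25],0,1],[[0,0,-0.25],0,1]]'
python3 - <<'E'
from h import *
go([.5599,-.0881,.22],1.186)
E
```

```text
time: 5.68
tool_pos: [0.5554, 0.3036, 0.053]
tool_rot: [3.14, -0.002, 1.187]
contact_force: [-1.0, -0.7, 7.1]
opening: 0.023
grip_force: 25.0
time: 6.42
tool_pos: [0.554, 0.303, 0.1505]
tool_rot: [-3.14, 0.001, 1.187]
contact_force: [-0.6, -0.7, -1.2]
opening: 0.023
grip_force: 25.0
shift [-0.9014, 0.3795, -0.1729] turn 0.0003 pos [0.554  0.303  0.1505] rot [-3.1402e+00  1.4000e-03  1.1870e+00] q [ 0.38  0.62  1.34 -0.    1.19  0.76] t 6.425
```

```bash
python3 -m jog '[[[0,0,-0.172],0,1],[[0,0,-0.172],0,1],[[-0.9014,0.3795,-0.172],0,1],[[-0.9014,0.3795,-0.172],0,1],[[-0.9014,0.3795,-0.172],0,1],[[-0.9014,0.3795,-0.172],0,1],[[-0.9014,0.3795,-0.172],0,1],[[-0.9014,0.3795,-0.172],0,1],[[-0.9014,0.3795,-0.172],0,1],[[-0.9014,0.3795,-0.172],0,1],[[-0.9014,0.3795,-0.172],0,1],[[-0.9014,0.3795,-0.172],0,1]]'; python3 - <<'E'
from h import *
go([.5599,-.0881,.102],1.186)
E
```

```text
time: 7.92
tool_pos: [0.5605, -0.0862, 0.2202]
tool_rot: [-3.141, -0.0, 1.189]
contact_force: [-0.7, -0.5, -0.3]
opening: 0.0229
grip_force: 25.0
shift [-0.0051, 0.0005, 0.2954] turn 0.0011 pos [ 0.5605 -0.0862  0.2202] rot [-3.1411e+00 -1.0000e-04  1.1893e+00] q [-0.29  0.44  1.45  0.    1.26  0.09] t 7.925
```

```bash
python3 -m jog '[[[-0.005,0,0.15],0,1],[[-0.005,0,0.15],0,1],[[-0.005,0,0.29],0,1],[[-0.005,0,0.29],0,1],[[-0.005,0,0.29],0,1]]'; python3 - <<'E'
from h import *
f=lambda a,k:cv2.resize((255*(a/255.)**.5).astype(np.uint8),None,fx=k,fy=k,interpolation=cv2.INTER_CUBIC)
im=cams.read_camera("side")[:,:,::-1]
cv2.imwrite("pics/s2.png",f(im[150:250,255:375],5))
wm=cams.read_camera("wrist")
for t in ["lifter","bore"]:
  for c in ["side","wrist"]:
    print(t,c,[(np.round(d["position"],4).tolist(),round(d["confidence"],2)) for d in models.pinpoint(t,c)[:2]])
for p in ([.5599,-.0881,.045],[.5599,-.0881,.0495],[.5599,-.0881,.11]): print((proj("side",p)-[255,150]+.5)*5)
go([.5599,-.0881,.072],1.186)
E
```

```text
time: 8.55
tool_pos: [0.5612, -0.0898, 0.107]
tool_rot: [3.138, -0.0, 1.188]
contact_force: [0.8, 0.2, -1.1]
opening: 0.023
grip_force: 25.0
lifter side [([0.5598, -0.0933, 0.0536], 0.42)]
lifter wrist [([0.5626, -0.0924, 0.0555], 0.59)]
bore side []
bore wrist [([0.5616, -0.0898, 0.045], 0.72), ([0.3885, -0.0456, -0.0006], 0.39)]
[331.40937895 296.95945823]
[331.9770885  289.16112861]
[339.92544997 179.97863615]
shift [0.0037, -0.0028, 0.0842] turn 0.0003 pos [ 0.5603 -0.0899  0.1057] rot [ 3.1395e+00 -1.0000e-04  1.1871e+00] q [-0.29  0.56  1.59 -0.    0.99  0.09] t 8.85
```

View pics/s2.png

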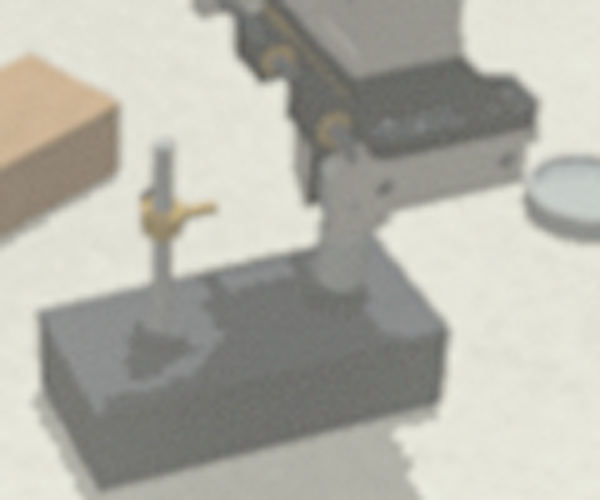

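The side crop shows the lifter hanging above the bore, its foot centred at about (343,290) where (332,285) is expected on axis. So it is about 3 mm off, mostly along tool -x. I'll correct that and feel my way down.

```bash
python3 -m jog '[[[0.007,-0.0028,0.0],0,1],[[0.007,-0.0028,0],0,1],[[0.007,-0.0028,0.01],0,1],[[0.007,-0.0028,0.02],0,1],[[0.007,-0.0028,0.025],0,1],[[0.007,-0.0028,0.025],0,1],[[0.007,-0.0028,0.025],0,1]]'; python3 - <<'E'
from h import *
s=observe();print(s["contact_force"],s["torque"]);go([.5599,-.0881,.072],1.186)
E
```

```text
time: 9.72
tool_pos: [0.56, -0.0867, 0.0943]
tool_rot: [3.141, -0.0, 1.187]
contact_force: [2.4, 0.4, -2.2]
opening: 0.0228
grip_force: 25.0
[ 2.41712068  0.40049762 -2.16087112] [ 0.06506041 -0.55292496  0.00982188]
shift [-0.0033, 0.0009, 0.0558] turn 0.0003 pos [ 0.56   -0.0867  0.0943] rot [ 3.1411e+00 -1.0000e-04  1.1870e+00] q [-0.29  0.58  1.6   0.    0.97  0.09] t 9.725
```

```bash
python3 -m jog '[[[0,0.002,0.0],0,1],[[0,0.002,0.01],0,1],[[0,0.002,0.015],0,1],[[0,0.002,0.02],0,1],[[0,0.002,0.02],0,1]]'; python3 - <<'E'
from h import *
s=observe();print(s["contact_force"],s["torque"]);go([.5599,-.0881,.073],1.186)
E
```

```text
time: 10.35
tool_pos: [0.5605, -0.087, 0.0862]
tool_rot: [-3.141, 0.0, 1.187]
contact_force: [2.1, 0.6, -2.7]
opening: 0.0229
grip_force: 25.0
[ 2.12093979  0.62539428 -2.6536129 ] [ 0.10824817 -0.37911811  0.00716008]
shift [-0.0031, -0.0003, 0.033] turn 0.0003 pos [ 0.5605 -0.087   0.0862] rot [-3.1415e+00  1.0000e-04  1.1870e+00] q [-0.29  0.59  1.6  -0.    0.95  0.09] t 10.35
```

```bash
python3 -m jog '[[[0,0.001,0.01],0,1],[[0,0.001,0.018],0,1],[[0,0.001,0.024],0,1],[[0,0.001,0.029],0,1],[[0,0.001,0.032],0,1],[[0,0.001,0.032],0,1]]'; python3 - <<'E'
from h import *
s=observe();print(s["contact_force"],s["torque"]);go([.5599,-.0881,.073],1.186)
E
```

```text
time: 11.1
tool_pos: [0.5609, -0.0872, 0.0735]
tool_rot: [-3.142, 0.0, 1.187]
contact_force: [1.7, 0.7, -1.6]
opening: 0.023
grip_force: 25.0
[ 1.7331536   0.72101757 -1.64277282] [ 0.17572741 -0.32834379 -0.04613198]
shift [-0.003, -0.0013, 0.0012] turn 0.0003 pos [ 0.5609 -0.0872  0.0735] rot [-3.1415e+00  1.0000e-04  1.1871e+00] q [-0.29  0.61  1.61 -0.    0.92  0.09] t 11.1
```

Within about 1 mm of the floor. I'll open slowly so it drops, then raise.

```bash
python3 -m jog '[[[0,0,0.001],0,1],[[0,0,0.001],0,0.68],[[0,0,0.001],0,0.6],[[0,0,0.001],0,0.5],[[0,0,0.001],0,0.4],[[0,0,0.001],0,0.4],[[0,0,-0.1],0,0.3],[[0,0,-0.2],0,0.2],[[0,0,-0.4],0,0],[[0,0,-0.4],0,0],[[0,0,-0.4],0,0]]'; python3 - <<'E'
from h import *
f=lambda a,k:cv2.resize((255*(a/255.)**.5).astype(np.uint8),None,fx=k,fy=k,interpolation=cv2.INTER_CUBIC)
sm=cams.read_camera("side")[:,:,::-1];wm=cams.read_camera("wrist")[:,:,::-1];m=cams.camera_model("wrist")
for t in ["lifter","lifter_face"]:
  for c in ["side","wrist"]:
    print(t,c,[(np.round(d["position"],4).tolist(),round(d["confidence"],2)) for d in models.pinpoint(t,c)[:2]])
u=proj("wrist",[.56,-.087,.08],m);print(u)
x,y=np.round(u).astype(int);x0=max(x-50,0);y0=max(y-50,0)
cv2.imwrite("pics/s3.png",np.hstack([f(sm[150:250,265:365],4),f(wm[y0:y0+100,x0:x0+100],4)]));print(x0,y0)
go([.5,-.28,.24],.147)
E
```

```text
time: 12.48
tool_pos: [0.5615, -0.0873, 0.2351]
tool_rot: [3.138, -0.0, 1.187]
contact_force: [-0.2, 0.4, -0.8]
opening: 0.0916
grip_force: 0.0
lifter side [([0.7568, 0.1713, 0.0001], 0.69), ([0.5623, -0.0898, 0.0187], 0.64)]
lifter wrist [([0.5639, -0.0857, 0.0216], 0.9)]
lifter_face side [([0.5601, -0.0883, 0.085], 0.45)]
lifter_face wrist [([0.5627, -0.0862, 0.0795], 0.9)]
[280.28495342 204.36871193]
230 154
shift [-0.504, 0.0406, -0.0195] turn 0.331 pos [ 0.5604 -0.087   0.2322] rot [-3.1391e+00  3.0000e-04  1.1870e+00] q [-0.29  0.43  1.42 -0.    1.29  0.09] t 12.775
```

View pics/s3.png

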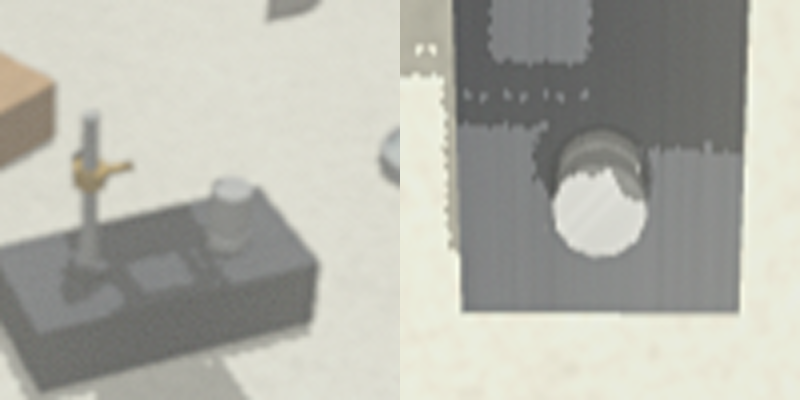

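The lifter stands upright in the bore, with the end face at side crop (233,188) and wrist crop (600,210). I'll verify its depth numerically and go over to the loupe.

```bash
python3 - <<'E'
from h import *
print(ray("wrist",(279.5,206),.08),proj("side",[.5605,-.0875,.08]),proj("side",[.5605,-.0875,.085]),"obs 322.75,196.5")
go([.45,-.30,.22],.147)
E
```

```text
[ 0.55866299 -0.08820874  0.08      ] [321.30237152 196.52331252] [321.43296349 194.71308825] obs 322.75,196.5
shift [-0.5971, -0.0565, 0.0308] turn 0.331 pos [ 0.5604 -0.087   0.2322] rot [-3.1391e+00  3.0000e-04  1.1870e+00] q [-0.29  0.43  1.42 -0.    1.29  0.09] t 12.775
```

```bash
python3 -m jog '[[[-0.597,-0.0565,0.03],0.331,0],[[-0.597,-0.0565,0.03],0.331,0],[[-0.597,-0.0565,0.03],0.331,0],[[-0.597,-0.0565,0.03],0.331,0],[[-0.597,-0.0565,0.03],0.331,0],[[-0.597,-0.0565,0.03],0.331,0],[[-0.597,-0.0565,0.03],0.331,0],[[-0.597,-0.0565,0.03],0.331,0],[[-0.597,-0.0565,0.03],0.331,0]]'; python3 - <<'E'
from h import *
wm=cams.read_camera("wrist")[:,:,::-1];m=cams.camera_model("wrist");cv2.imwrite("pics/w4.png",wm)
for t in ["loupe","lens","loupe_grip"]:
    print(t,[(np.round(d["position"],4).tolist(),round(d["confidence"],2)) for d in models.pinpoint(t,"wrist")[:2]])
np.savez("w4.npz",K=m["camera_matrix"],P=m["pose"]);go([.5,-.28,.24],.147)
E
```

```text
time: 13.9
tool_pos: [0.4506, -0.2999, 0.2215]
tool_rot: [-3.141, 0.0, 0.149]
contact_force: [0.1, 0.2, -0.7]
opening: 0.0917
grip_force: 0.0
loupe [([0.557, -0.2817, 0.0033], 0.9)]
lens [([0.5592, -0.2839, 0.0083], 0.79)]
loupe_grip [([0.4925, -0.3008, 0.0043], 0.81)]
shift [0.1295, -0.0314, -0.0459] turn 0.0003 pos [ 0.4506 -0.3     0.2216] rot [ 3.1414 -0.      0.1478] q [-0.73  0.39  1.52 -0.    1.23  0.69] t 14.1
```

View pics/w4.png

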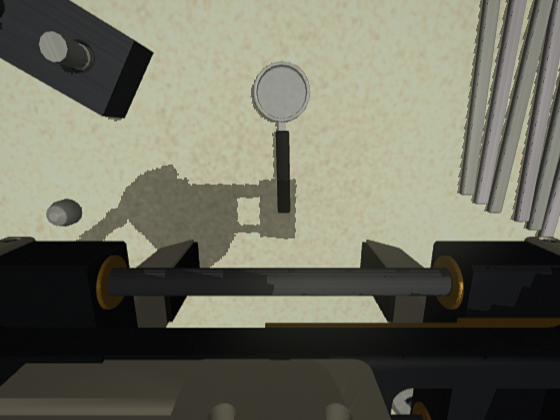

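The wrist view shows the loupe with its lens at (281,92) and the handle running from (282.5,131) to (284.5,212).

```bash
python3 - <<'E'
from h import *
a=ray("wrist",(281,92),.012);b=ray("wrist",(282.5,131),.016);c=ray("wrist",(284.5,212),.016)
print(a,b,c,np.linalg.norm((a-b)[:2]),np.linalg.norm((b-c)[:2]))
y=np.arctan2(*(a-c)[[1,0]]);g=a-.07*np.array([np.cos(y),np.sin(y),0]);print(y,np.arctan2(*(b-c)[[1,0]]),g)
go([g[0],g[1],.010],y)
E
```

```text
[ 0.56061993 -0.28428857  0.012     ] [ 0.52027086 -0.29200279  0.016     ] [ 0.42854095 -0.30828105  0.016     ] 0.04107988312964693 0.09316306794731703
0.179693208350117 0.1756302298231092 [ 0.49174703 -0.29679951  0.012     ]
shift [0.1029, 0.007, 0.5291] turn -0.0101 pos [ 0.4506 -0.3     0.2216] rot [ 3.1414 -0.      0.1478] q [-0.73  0.39  1.52 -0.    1.23  0.69] t 14.1
```

```bash
python3 -m jog '[[[0.103,0.007,0.1],-0.01,0],[[0.103,0.007,0.25],-0.01,0.3],[[0.103,0.007,0.38],-0.01,0.5],[[0.103,0.007,0.46],-0.01,0.6],[[0.103,0.007,0.49],-0.01,0.6],[[0.103,0.007,0.497],-0.01,0.6],[[0.103,0.007,0.497],-0.01,0.6]]'; python3 -c "
from h import *
go([.4917,-.2968,.022],.1797)"
```

```text
time: 14.98
tool_pos: [0.4924, -0.2975, 0.0241]
tool_rot: [3.14, -0.002, 0.179]
contact_force: [-0.9, -1.1, 0.0]
opening: 0.0385
grip_force: 0.0
shift [-0.0015, -0.0019, 0.0052] turn -0.0003 pos [ 0.4924 -0.2975  0.0241] rot [ 3.1398e+00 -1.5000e-03  1.7870e-01] q [-0.68  0.69  1.63 -0.    0.83  0.72] t 14.975
```

```bash
python3 -m jog '[[[0,0,0.001],0,0.7],[[0,0,0.001],0,0.85],[[0,0,0.001],0,1],[[0,0,0.001],0,1],[[0,0,0.001],0,1],[[0,0,0.001],0,1]]' 40; python3 -c "
from h import *
go([.4917,-.2968,.022],.1797)"; python3 -m jog '[[[0,0,-0.05],0,1],[[0,0,-0.15],0,1],[[0,0,-0.3],0,1],[[0,0,-0.3],0,1],[[0,0,-0.3],0,1],[[0,0,-0.3],0,1]]'; python3 - <<'E'
from h import *
x=np.array([.376,.927]);b=np.array([.5600,-.0877]);print(b-.07*x)
go([*(b-.07*x),.15],1.186)
E
```

```text
time: 15.72
tool_pos: [0.4919, -0.2971, 0.023]
tool_rot: [3.141, -0.001, 0.178]
contact_force: [0.1, 0.8, 4.8]
opening: 0.0147
grip_force: 40.0
shift [-0.0004, -0.0008, 0.0024] turn -0.0004 pos [ 0.4919 -0.2971  0.023 ] rot [ 3.1409e+00 -6.0000e-04  1.7850e-01] q [-0.68  0.69  1.63 -0.    0.83  0.72] t 15.725
time: 16.48
tool_pos: [0.4908, -0.2962, 0.1405]
tool_rot: [-3.139, 0.002, 0.179]
contact_force: [1.1, 0.3, -0.8]
opening: 0.0145
grip_force: 40.0
[ 0.53368 -0.15259]
shift [0.1691, -0.3344, -0.0231] turn -0.3207 pos [ 0.4908 -0.2962  0.1405] rot [-3.1389e+00  2.4000e-03  1.7860e-01] q [-0.68  0.53  1.53 -0.    1.08  0.72] t 16.475
```

```bash
python3 -m jog '[[[0,0,-0.023],-0.32,1],[[0,0,-0.023],-0.32,1],[[0,0,-0.023],-0.32,1],[[0,0,-0.023],-0.32,1],[[0,0,-0.023],-0.32,1],[[0,0,-0.023],-0.32,1],[[0.085,-0.167,-0.023],-0.32,1],[[0.15,-0.30,-0.023],-0.32,1],[[0.169,-0.334,-0.023],-0.32,1],[[0.169,-0.334,-0.023],-0.32,1],[[0.169,-0.334,-0.023],-0.32,1],[[0.169,-0.334,-0.023],-0.32,1]]'; python3 - <<'E'
from h import *
wm=cams.read_camera("wrist")[:,:,::-1];m=cams.camera_model("wrist")
sm=cams.read_camera("side")[:,:,::-1]
for c in ["wrist","side"]:
  for t in ["lens","lifter_face","pointer_tip"]:
    print(t,c,[(np.round(d["position"],4).tolist(),round(d["confidence"],2)) for d in models.pinpoint(t,c)[:2]])
x=np.array([.376,.927]);b=np.array([.5600,-.0877]);go([*(b-.07*x),.126],1.186)
f=lambda a,k:cv2.resize((255*(a/255.)**.6).astype(np.uint8),None,fx=k,fy=k,interpolation=cv2.INTER_CUBIC)
cv2.imwrite("pics/w5.png",np.hstack([f(sm[140:240,265:365],4),f(wm[60:260,180:380],2)]))
E
```

```text
time: 17.98
tool_pos: [0.5341, -0.1545, 0.1511]
tool_rot: [-3.141, 0.0, 1.182]
contact_force: [0.6, -0.8, -1.7]
opening: 0.0144
grip_force: 40.0
lens wrist [([0.5591, -0.0894, 0.1347], 0.59)]
lifter_face wrist []
pointer_tip wrist [([0.5796, -0.0358, 0.1111], 0.42)]
lens side []
lifter_face side [([0.5604, -0.087, 0.0846], 0.7)]
pointer_tip side [([0.5854, -0.0325, 0.1132], 0.67)]
shift [0.0016, -0.0027, 0.0641] turn -0.0008 pos [ 0.5344 -0.1536  0.1517] rot [3.1414e+00 1.0000e-04 1.1835e+00] q [-0.42  0.49  1.57 -0.    1.08 -0.03] t 18.375
```

View pics/w5.png

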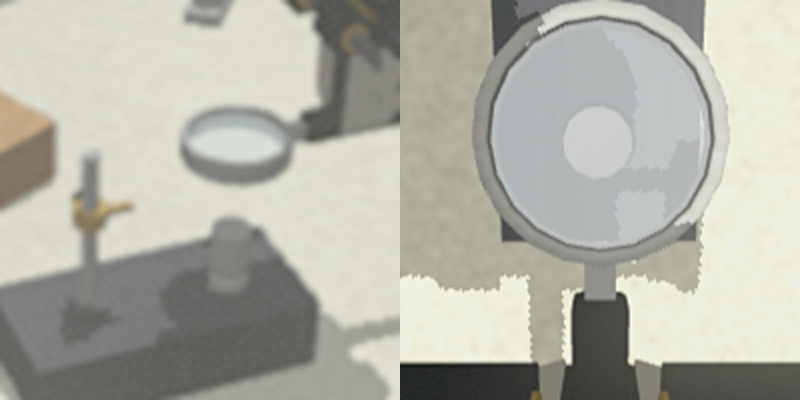

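The side crop shows the loupe level above the lifter and pointer. The wrist crop shows the rim centred at (600,133) and the lifter face, through the glass, at (598,142).

```bash
python3 - <<'E'
from h import *
print(ray("wrist",(279.75,126.2),.139),ray("wrist",(279,130.7),.08))
# side view: rim centre crop (238,145) -> height at known xy
u=np.array([238,145])/4-.4+[265,140]
for z in (.13,.135,.14): print(z,proj("side",[.5600,-.0885,z]),u)
E
```

```text
[ 0.56119931 -0.08642804  0.139     ] [ 0.56009765 -0.087855    0.08      ]
0.13 [323.12782558 177.81367329] [324.1  175.85]
0.135 [323.26850761 175.88490598] [324.1  175.85]
0.14 [323.41010239 173.94362493] [324.1  175.85]
```

```bash
python3 -m jog '[[[-0.002,0,0.02],0,1],[[-0.003,0,0.04],0,1],[[-0.003,0,0.055],0,1],[[-0.003,0,0.0625],0,1],[[-0.003,0,0.0625],0,1],[[-0.003,0,0.0625],0,1],[[-0.003,0,0.0625],0,1],[[-0.003,0,0.0625],0,1],[[-0.003,0,0.0625],0,1],[[-0.003,0,0.0625],0,1]]'; python3 - <<'E'
from h import *
f=lambda a,k:cv2.resize((255*(a/255.)**.6).astype(np.uint8),None,fx=k,fy=k,interpolation=cv2.INTER_CUBIC)
sm=cams.read_camera("side")[:,:,::-1];wm=cams.read_camera("wrist")[:,:,::-1]
for c in ["wrist","side"]:
  for t in ["lens","lifter_face","pointer_tip"]:
    print(t,c,[(np.round(d["position"],4).tolist(),round(d["confidence"],2)) for d in models.pinpoint(t,c)[:2]])
cv2.imwrite("pics/w6.png",np.hstack([f(sm[140:240,265:365],4),f(wm[60:260,180:380],2)]))
go([.56,-.0877,.126],1.186);print(proj("side",[.56,-.0877,.111]))
E
```

```text
time: 19.62
tool_pos: [0.534, -0.1545, 0.1266]
tool_rot: [3.142, 0.0, 1.184]
contact_force: [0.8, 0.9, -1.2]
opening: 0.0145
grip_force: 40.0
lens wrist [([0.5629, -0.0871, 0.1129], 0.89)]
lifter_face wrist [([0.5326, -0.1539, 0.1096], 0.67)]
pointer_tip wrist []
lens side [([0.5599, -0.0902, 0.1149], 0.66)]
lifter_face side [([0.5633, -0.0858, 0.0804], 0.55)]
pointer_tip side [([0.5855, -0.0348, 0.1151], 0.54), ([0.7788, -0.0765, 0.0005], 0.16)]
shift [0.1791, -0.0028, 0.0014] turn -0.0007 pos [ 0.534  -0.1545  0.1266] rot [-3.1416  0.      1.1839] q [-0.42  0.52  1.6  -0.    1.02 -0.03] t 20.025
[322.35576057 185.172725  ]
```

View pics/w6.png

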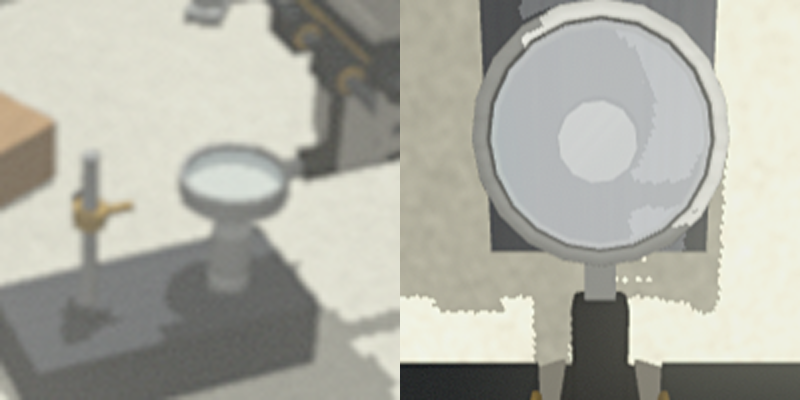

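The lens is centred over the lifter (rim (600,133), face (597,141)), and its height of about 0.112 m matches the pointer at 0.111 m. I'm handing in.

```bash
python3 -c "
from cell import robot,observe
s=observe();print(max(abs(s['qvel'])),s['grip_force']);print(robot.hand_in())"
```

```text
0.0020366296725931967 39.990007281303406
the job is handed in; nothing more can be done
None
```

I handed in with the lifter seated upright in the bore and let go, and the loupe held level in the gripper over its end face, centred to about 2 mm. The lens is at about 112 mm against the pointer's measured 111 mm. It took about 20 s of the 59 s allowed, and hand-in returned no verdict.

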